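Pin the carrier, release the catch and hold the cap press down

TASK

Lock the vial carrier of the bench cap press: take the blue-knobbed pin out of its stand, push it fully home through the hole in the carrier's tongue into the base, and let go of it. Then flip the red safety catch right over, clear of the handle, pull the black handle bar towards you and down as far as it will go so that the caps are pressed on, and finish while still holding it down there. Leave the other things on the bench where they are.

Things in the scene. Friction and masses are not known exactly. Their poses are not given: they have to be found in the camera images.
- press: hand press that pushes caps onto 24 vials, fixed for the run; white base 260 x 230 x 40 mm, two side plates up to 206 mm high (outer faces 182 mm apart), blue head between them; above the head only the handle, the catch and two guide rods (219 mm high). Origin on the bench near the middle of the base; x towards its rear (away from the robot), y to its left, z up.
- pin_hole (a point): centre of the 12 mm hole's mouth on the upper face of the carrier's tongue (70 mm wide aluminium strip at the front of the press) in a blue square mark, 50 mm above the bench, 125 mm in front of the press's origin; z up. It goes on through the base plate, over 45 mm deep in all. The carrier is home, the holes in line; unpinned it could slide towards the robot against 6 N.
- lock_pin: loose steel pin with a blue knob, 50 to 100 g, in the stand. Origin on its axis under its 18 mm shoulder flange, which rests on the surface when home (origin then at pin_hole). z up along it. Below: shank 10 mm across, 42 mm long, the last 8 mm tapering to 5 mm. Above: neck 12 mm across, then the knob, 26 mm across, from 14 to 40 mm above the origin: grip the knob.
- pin_stand: grey block 60 x 130 x 50 mm (x, y, z) fixed to the bench, left or right of the press; two 12 mm holes, 45 mm deep, in its top at y = -30 and +30 mm, the blue-knobbed pin in one and the hex driver in the other. Origin at the centre of its underside, z up.
- catch_tab (a point): middle of the red catch's thumb tab (52 mm front to back, 22 high, 10 thick), 274 mm above the bench, on the press's right side (press -y). Upright it blocks the right handle arm. Push its inner face outwards (to press -y): past 20 to 25 mm it falls over by itself, to lie flat outwards. Inside of it is free space. The raised handle bar is 85 mm behind it (press +x), 60 mm higher.
- catch (a joint): angle of the safety catch: 0 = upright, blocking the handle; 1.75 = flipped right over outwards, at its stop. It hinges about an axis that runs front to back, 45 mm below the tab's middle; pulling the handle does not turn it.
- pull_bar: black round grip at the middle of the handle's cross bar, 23 mm across, 120 mm long along press y; origin at its centre, y axis along it. The handle is a U-shaped yoke: steel arms at press y = +-100 mm with this bar across their ends. Bar 335 mm above the bench when raised, 265 mm when down. Grip it across from above; it is a sleeve that turns freely on the bar.
- handle_pivot (a point): the handle's pivot on the press's middle plane, 30 mm behind the press's origin and 190 mm above the bench; the bar's centre goes round it on a circle of 150 mm radius in the press's x-z plane.
- handle (a joint): angle of the handle: 0 = raised, leaning 15 degrees back (away from the robot); it grows as the bar comes towards the robot and down; 1.31 = all the way down at its cushioned stop. A spring lifts it back when let go: about 5 N at the bar at first, 19 N at the bottom.
- caps (a joint): how far the 24 caps have been pushed onto their vials: 0 = standing proud, 0.004 (m) = pressed on. The platen does it in the last part of the handle's travel.
- hex_driver: bystander: hex driver with a slim yellow handle, 16 mm across, standing in the pin stand's other hole, 60 mm from the pin; its handle reaches 56 mm above the stand. Origin at the stand's top, z up.
- tip_box: bystander: blue pipette-tip box with a pale lid, 80 x 115 x 63 mm, loose, on the other side of the press from the pin stand; origin under its centre, z up.
- tube_rack: bystander: white rack with red- and purple-capped tubes, 70 x 140 x 90 mm, loose, left of the press; origin under its centre, z up.
- reagent_bottle: bystander: white bottle with a blue cap, 60 mm across, 140 mm high, loose, right of the press, near its rear; origin under its centre, z up.
- beaker: bystander: glass beaker, 68 mm across, 85 mm high, loose, left of the press, near its rear; origin under its centre, z up.
- cold_block: bystander: aluminium tube block 100 x 70 x 45 mm, loose, right of the press; origin under its centre, z up.

How it is judged:
By the outcome, as a careful person would: the job done as asked, in the order asked, and still so for the second after the job is handed in, while the arm keeps its last pose, push and grip.
It also fails if it takes over 62 s, if anything falls off the work surface, if the arm or the gripper's body presses on something with over 40 N, if the wrist force passes 120 N, or if a joint passes its speed limit or range.

ROBOT

A 7-joint arm with a two-finger parallel gripper is mounted at the origin on the work surface. World frame = base frame: x ahead of the robot, y to its left, z up, the work surface at z = 0. Lengths are in m, angles in rad, forces in N, time in s.
With the tool pointing down it reaches from about 0.4 to 0.85 m from the base axis. Payload 6.9 kg.
Tool frame: the origin (TCP) lies on the centre line of the jaws, within the pads' length; the fingertips stand 25 mm ahead of it and the grasp point (between the pads) lies 6 mm ahead of it; z points along the fingers, x is the direction in which the jaws open and shut, and the axes are right-handed (so a half turn about z gives the same grasp; the last joint's range is limited). The gripper opens to 85 mm and grips with 20 to 120 N. Pads are 22 mm wide; open, the fingers measure 114 mm over their backs; the gripper's body (76 mm by 85 mm) begins 54 mm behind the grasp point. The pads swing forward as they close: fully open they stand 13 mm farther back than shut.
Start: joints at [-1.216, 0.507, -0.238, 1.5, 0.126, 1.149, -0.155], TCP at [0.155, 0.606, 0.256] pointing down, gripper open.
Joint ranges: [-3.08, 3.08], [-0.24, 2.05], [-1.43, 1.35], [0, 2.5], [-1.52, 4.66], [0.17, 1.96], [-2.89, 2.89]. Speed limits (rad/s): [2.39, 2.39, 3.14, 3.14, 3.14, 3.14, 3.14].

INTERFACE

Orientations are given as a rotation vector (axis times angle).
In Python, from plant import state, optics, workorder gives the robot as it stands.
- The arm moves only by the tool send_rows, never from a script. Its argument "rows" is one flat list of numbers, 5 for each row, row after row: the shift along the tool's x, y, z in cm, then the turn about the tool's z in degrees, then the opening in per cent of the stroke, from 0 (shut) to 100 (fully open). In form: [dx, dy, dz, yaw, jaw, dx, dy, dz, yaw, jaw, ...]. A call has 1 to 12 rows; each row is the pose to reach, as a shift and turn from the pose commanded when the call began, along the tool's axes at that moment; what a row does not reach only later rows make up. A row lasts 1/10 s, in which the tool goes at most 50 mm and 8.59 degrees, less where a joint would pass 70% of its speed; a pose out of reach is approached as far as the arm can. A call with a gripper value outside its range is refused whole. The fingers move at their own pace and stop on an object; "force" is the grip in N (left out, the last holds). Time passes only in rows, so rows that repeat a pose let the fingers close. It gives the time, the measured TCP pose, the force and the opening at its end, in the units of the state.
- state(): the state, without advancing time (a new reading comes with each control period).
- optics.read_camera(name): name is "scene" or "top" or "wrist"; returns (picture, depth): 420x560x3 uint8, red, green, blue; 420x560 float32, m along the optical axis (not along the pixel's ray), 0 where there is no reading.
- optics.camera_params(name): a dict with "fx", "fy", "cx", "cy" (pixels), "extrinsics" (4x4, takes a point from camera to world coordinates); the wrist camera has in their place "hand_eye" (4x4, takes a point from camera to tool coordinates, whose origin is the TCP and whose axes are the tool frame's). Camera axes: x right, y down, z forward; pixel columns grow to the right and rows downward; lengths in m; the calibration is good to about 2 mm. The wrist camera is an equidistant fisheye: a pixel r from the principal point sees the ray r / f radians off the axis. A picture is of the moment at which its call begins: read the wrist's pose just before it. camera_params takes no time and is no camera call.
- workorder.finish_job(): hands the job in, once; it reports no verdict.
The state is a dict: "clock": time; "q": joint angles; "qvel": joint speeds; "joint_efforts": joint torques, N m; "eef_pos": TCP position; "tcp_rot": TCP orientation; "ft_force": force on the tool from outside, world axes, zero at the start; "moment": the same for the moment, N m; "opening": finger opening in m.
Only numpy, scipy, OpenCV 4.12 (cv2) and the standard library are available. Lean on these libraries where they do the work, as an engineer would, in place of code of your own. Each camera call takes 0.05 s, during which the arm holds its last target.

## Working session

There is one attempt and no reset: what is moved stays moved. The work goes in short steps, Python scripts to look and compute and a tool call to move; the robot and the scene stay as the last step left them, time stands still between calls to the robot, and variables do not carry over. Pictures are saved under pics/ and viewed, and the job is handed in when it is done.

Besides the shell and the picture viewer there is one more tool, called after ">>>" as name(argument=value, ...), one argument or row to a line, values as JSON. send_rows: Moves the arm, as the interface text tells. Its arguments: {"type":"object","properties":{"rows":{"type":"array","items":{"type":"number"}},"force":{"type":"number"}},"required":["rows"]}

```bash
mkdir -p pics; ls; cat > h.py <<'E'
import numpy as np, cv2
from scipy.spatial.transform import Rotation as R
from plant import state, optics, workorder
def grab(n,f):
    s=state(); im,d=optics.read_camera(n)
    cv2.imwrite('pics/%s.png'%f,im[:,:,::-1]); np.savez('pics/%s.npz'%f,im=im,d=d,p=s['eef_pos'],r=s['tcp_rot'])
    return im,d,s
def ext(n,p=None,r=None):
    c=optics.camera_params(n)
    if n!='wrist': return c,np.array(c['extrinsics'])
    T=np.eye(4);T[:3,:3]=R.from_rotvec(r).as_matrix();T[:3,3]=p
    return c,T@np.array(c['hand_eye'])
def ray(n,u,v,p=None,r=None):
    c,T=ext(n,p,r)
    a=np.array([(u-c['cx'])/c['fx'],(v-c['cy'])/c['fy'],1.])
    if n=='wrist':
        t=np.hypot(a[0],a[1]); a=np.array([a[0]/t*np.sin(t),a[1]/t*np.sin(t),np.cos(t)]) if t>1e-9 else a
    return T[:3,3],T[:3,:3]@a
def onz(n,u,v,z,p=None,r=None):
    o,d=ray(n,u,v,p,r); return o+d*(z-o[2])/d[2]
def dep(n,u,v,D):
    o,d=ray(n,u,v); c,T=ext(n); return o+d*D[int(v),int(u)]
def tri(rs):
    A=np.zeros((3,3));b=np.zeros(3)
    for o,d in rs:
        d=d/np.linalg.norm(d);P=np.eye(3)-np.outer(d,d);A+=P;b+=P@o
    x=np.linalg.solve(A,b); res=[np.linalg.norm(np.cross(x-o,d/np.linalg.norm(d))) for o,d in rs]
    return x,res
def load(f):
    z=np.load('pics/%s.npz'%f); return z['im'],z['d'],z['p'],z['r']
E
python3 - <<'E'
from h import *
print(state())
for n in('scene','top','wrist'):
    grab(n,n+'0'); print(optics.camera_params(n))
E
```

```text
pics
{'clock': 0.0, 'q': array([-1.21552896,  0.50832821, -0.2375139 ,  1.50115401,  0.12568018,
        1.14893189, -0.15476988]), 'qvel': array([-1.11635923e-03, -1.00755888e-03,  2.56889006e-03,  1.77476969e-03,
       -2.90223321e-05,  1.06418118e-03, -1.60737340e-03]), 'joint_efforts': array([ 1.37339699e-03, -6.20593214e+01, -2.18644939e+00, -2.49651128e+01,
        1.26841263e-02,  1.18869916e-02,  2.54321202e-05]), 'eef_pos': array([0.15444448, 0.60512107, 0.25542795]), 'tcp_rot': array([ 2.47990388e+00,  1.92677479e+00, -2.24648693e-03]), 'ft_force': array([0.27529527, 0.48116508, 0.45225675]), 'moment': array([ 0.01143314,  0.04230585, -0.02011405]), 'opening': 0.0850848875141626}
{'fx': 403.81242975362846, 'fy': 403.81242975362846, 'cx': 281.9405195173639, 'cy': 210.37896990161212, 'extrinsics': array([[ 0.37784986,  0.57981287, -0.72183552,  1.28312874],
       [ 0.92585858, -0.23992374,  0.29192892, -0.31980228],
       [-0.00392133, -0.77862291, -0.62747987,  0.85461314],
       [ 0.        ,  0.        ,  0.        ,  1.        ]])}
{'fx': 475.70095653100094, 'fy': 475.70095653100094, 'cx': 276.0314269723596, 'cy': 201.45445132066206, 'extrinsics': array([[ 0.01609508, -0.99707479,  0.07471816,  0.45095677],
       [-0.99981161, -0.01523831,  0.01202266, -0.01801147],
       [-0.01084891, -0.07489759, -0.99713221,  1.4797891 ],
       [ 0.        ,  0.        ,  0.        ,  1.        ]])}
{'fx': 325.19226210127806, 'fy': 325.19226210127806, 'cx': 281.3036626954026, 'cy': 208.64739565839656, 'hand_eye': array([[ 9.99999930e-01, -2.90922549e-04,  2.33210441e-04,
        -1.03010049e-03],
       [ 2.07759668e-04,  9.54133085e-01,  2.99382719e-01,
        -7.54359731e-02],
       [-3.09610982e-04, -2.99382649e-01,  9.54133080e-01,
        -1.18683639e-01],
       [ 0.00000000e+00,  0.00000000e+00,  0.00000000e+00,
         1.00000000e+00]])}
```

View pics/scene0.png

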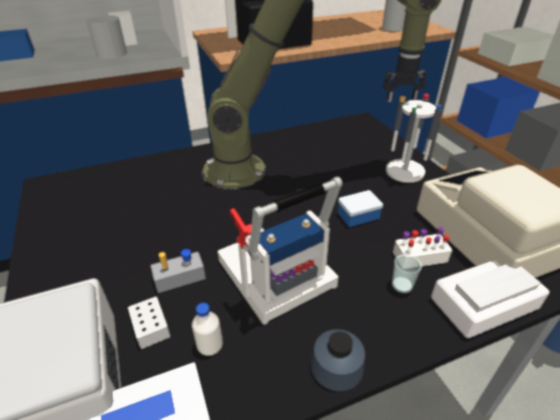

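View pics/top0.png

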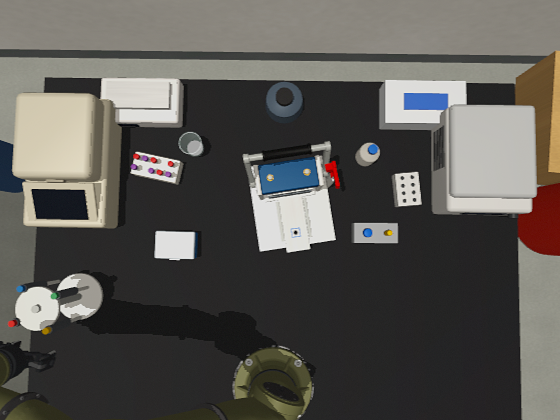

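View pics/wrist0.png

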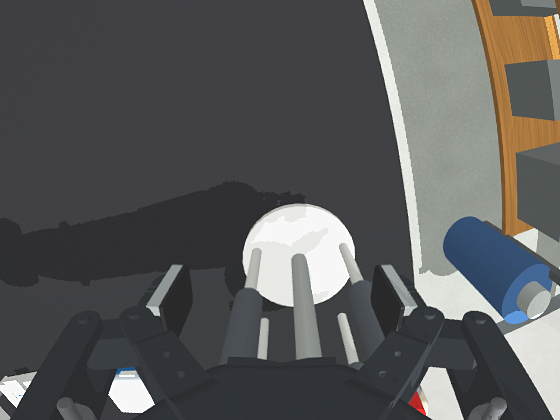

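The scene shows the pin stand right of the press (blue knob at top-image (367,232), yellow driver at (389,233)), the hole's blue mark at about (295,232), the red catch at (332,175) and the bar at (285,153). There is also a pipette carousel close to the gripper, so I'll measure it along with the rest.

```bash
python3 - <<'E'
from h import *
rt={}
for n in('top','scene'):
    im,d,p,r=load(n+'0'); hsv=cv2.cvtColor(im,cv2.COLOR_RGB2HSV)
    def m(lo,hi,box):
        k=cv2.inRange(hsv,lo,hi); z=np.zeros_like(k); a,b,c,e=box; z[b:e,a:c]=k[b:e,a:c]
        ys,xs=np.nonzero(z); return xs.mean(),ys.mean(),len(xs),(xs.min(),xs.max(),ys.min(),ys.max())
    B=((100,120,80),(125,255,255))
    box={'top':(355,220,378,245),'scene':(175,245,195,270)}[n]
    k=m(*B,box); print(n,'knob',k,dep(n,k[0],k[1],d)); rt.setdefault('knob',[]).append(ray(n,k[0],k[1]))
    Rd=((0,150,80),(8,255,255))
    box={'top':(318,150,350,195),'scene':(225,200,262,248)}[n]
    k=m(*Rd,box); print(n,'red',k,dep(n,k[0],k[1],d))
    box={'top':(380,225,397,240),'scene':(155,248,172,272)}[n]
    k=m((18,150,80),(32,255,255),box); print(n,'yel',k); rt.setdefault('yel',[]).append(ray(n,k[0],k[1]))
for k in rt: print(k,tri(rt[k]))
im,d,p,r=load('top0')
for uv in [(37,308),(20,290),(50,293),(80,296),(10,360),(45,350),(100,300)]: print(uv,dep('top',*uv,d).round(3))
for n,x in(('top',(225,120,420,270)),('scene',(140,150,350,320))):
    im,_,_,_=load(n+'0'); a,b,c,e=x; cv2.imwrite('pics/%scrop.png'%n,cv2.resize(im[b:e,a:c,::-1],None,fx=3.8,fy=3.8,interpolation=cv2.INTER_CUBIC) if n=='top' else cv2.resize(im[b:e,a:c,::-1],None,fx=3.5,fy=3.5))
E
```

```text
top knob (np.float64(367.22222222222223), np.float64(232.36507936507937), 63, (np.int64(363), np.int64(371), np.int64(228), np.int64(236))) [ 0.46905819 -0.26924212  0.08325168]
top red (np.float64(333.0), np.float64(172.36764705882354), 204, (np.int64(325), np.int64(339), np.int64(161), np.int64(188))) [ 0.61886239 -0.14829803  0.26715229]
top yel (np.float64(387.8857142857143), np.float64(232.42857142857142), 35, (np.int64(384), np.int64(391), np.int64(230), np.int64(235)))
scene knob (np.float64(185.44954128440367), np.float64(253.59633027522935), 109, (np.int64(180), np.int64(191), np.int64(248), np.int64(260))) [ 0.47266436 -0.27115992  0.08758081]
scene red (np.float64(240.12536443148687), np.float64(226.3411078717201), 343, (np.int64(230), np.int64(250), np.int64(208), np.int64(246))) [ 0.63381808 -0.15566159  0.2758527 ]
scene yel (np.float64(162.58536585365854), np.float64(258.0853658536585), 82, (np.int64(158), np.int64(166), np.int64(252), np.int64(267)))
knob (array([ 0.4688594 , -0.27005952,  0.08364231]), [np.float64(0.0008953021226873113), np.float64(0.0008953021226872353)])
yel (array([ 0.46950468, -0.32926897,  0.09016482]), [np.float64(0.0013015541423699087), np.float64(0.001301554142369887)])
(37, 308) [0.263 0.594 0.273]
(20, 290) [0.309 0.634 0.283]
(50, 293) [0.3   0.569 0.26 ]
(80, 296) [0.263 0.59  0.025]
(10, 360) [0.174 0.569 0.426]
(45, 350) [ 0.094  0.701 -0.001]
(100, 300) [0.251 0.533 0.013]
```

View pics/topcrop.png

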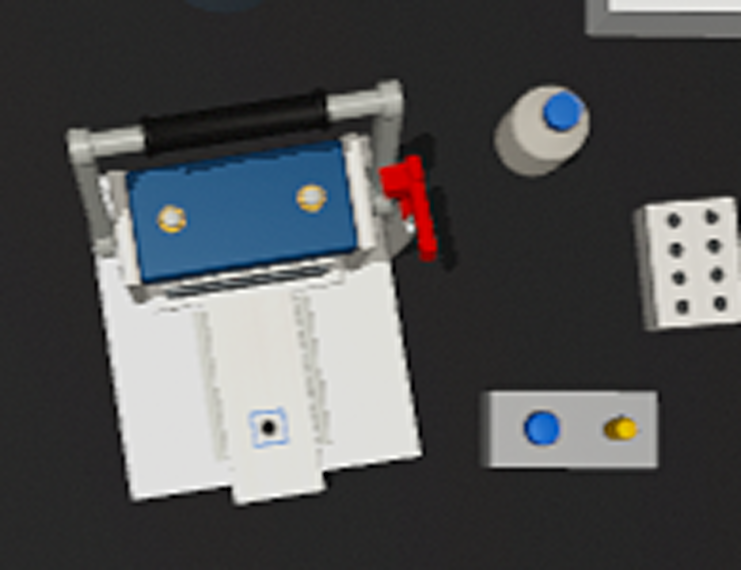

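View pics/scenecrop.png

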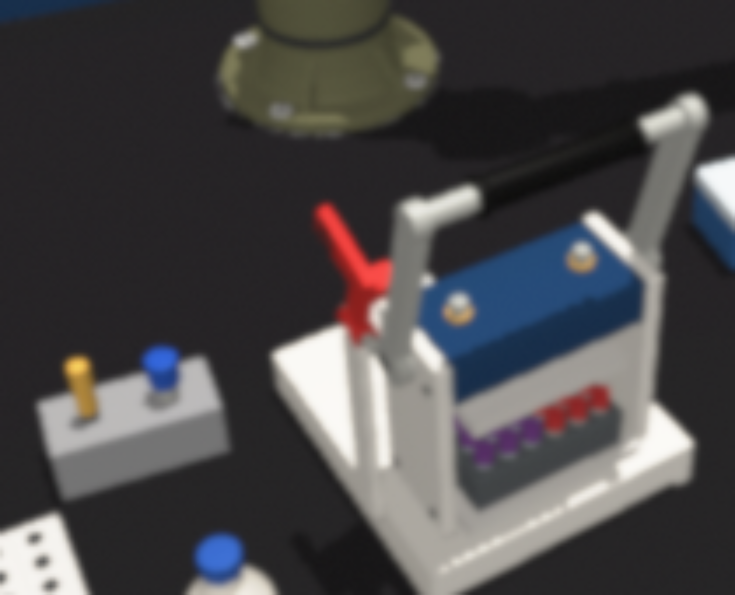

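```bash
cat >> h.py <<'E'
def go(x,y,z,az=None):
    """world target (az: azimuth deg of tool x) -> shifts in cm, yaw deg"""
    s=state();M=R.from_rotvec(s['tcp_rot']).as_matrix()
    d=M.T@(np.array([x,y,z])-s['eef_pos'])*100
    a0=np.degrees(np.arctan2(M[1,0],M[0,0]))
    yw=0 if az is None else -((az-a0+180)%360-180)
    return d.round(2),round(yw,2)
def st():
    s=state();M=R.from_rotvec(s['tcp_rot']).as_matrix()
    print('t',s['clock'],'p',s['eef_pos'].round(4),'x',M[:,0].round(3),'y',M[:,1].round(3),'z',M[:,2].round(3),'F',s['ft_force'].round(1),'op',round(s['opening'],4),'q',s['q'].round(2))
E
python3 - <<'E'
from h import *
print(go(.155,.606,.45,-10),go(.5,.25,.45),go(.55,0,.42),go(.469,-.270,.21))
# press base corners
im,d,_,_=load('top0')
for uv in [(133,500),(420,455)]:
    print(onz('top',225+uv[0]/3.8,120+uv[1]/3.8,.04))
print(onz('top',225+268/3.8,120+427/3.8,.05))
E
```

```text
(array([  0.06,   0.03, -19.44]), np.float64(85.69)) (array([-25.91,  42.26, -19.4 ]), 0) (array([-48.89,  53.29, -16.37]), 0) (array([-77.03,  52.11,   4.67]), 0)
[0.40669395 0.04520499 0.04      ]
[ 0.44592697 -0.1817648   0.04      ]
[ 0.4660495  -0.06071683  0.05      ]
```

>>> send_rows(
  rows=[0,0,-5,0,100,0,0,-10,0,100,0,0,-15,8,100,0,0,-19.5,16,100,-3,4,-19.5,24,100,-6,8,-19.5,32,100,-9,12,-19.5,40,100,-12,16,-19.5,48,100,-15,20.5,-19.5,56,100,-18,25,-19.5,64,100,-21,30,-19.5,72,100,-24,35,-19.5,80,100],
)

```text
clock: 1.35
eef_pos: [0.4178, 0.3023, 0.4514]
tcp_rot: [-3.139, 0.127, -0.0]
ft_force: [0.1, 0.2, -0.0]
opening: 0.0853
```

```bash
python3 - <<'E'
from h import *
st();print(go(.5,.05,.4,-10),go(.469,-.270,.21,-10))
E
```

```text
t 1.35 p [0.4178 0.3023 0.4514] x [ 0.997 -0.081  0.   ] y [-0.081 -0.997 -0.   ] z [ 0.  0. -1.] F [ 0.1  0.2 -0. ] op 0.0853 q [-0.81  0.24  0.18  1.39 -0.04  1.52 -0.71]
(array([10.23, 24.49,  5.13]), np.float64(5.37)) (array([ 9.72, 56.64, 24.12]), np.float64(5.37))
```

>>> send_rows(
  rows=[1,4.5,0,5,100,2,9,0,5,100,3,13.5,0,5,100,4,18,1,5,100,5,22.5,3,5,100,6,27,6,5,100,7,31.5,9,5,100,8,36,12,5,100,9,40.5,15,5,100,9.7,45,18,5,100,9.7,49,21,5,100,9.7,51,23,5,100],
)

```text
clock: 2.55
eef_pos: [0.4754, -0.2116, 0.2221]
tcp_rot: [3.131, -0.255, 0.001]
ft_force: [1.1, 0.4, -0.2]
opening: 0.0852
```

>>> send_rows(
  rows=[0,2.5,0.5,0,100,0,5.5,1,0,100,0,5.5,1,0,100],
)

```text
clock: 2.85
eef_pos: [0.4645, -0.2683, 0.2122]
tcp_rot: [3.128, -0.264, -0.003]
ft_force: [-0.5, 0.3, 0.7]
opening: 0.0854
```

```bash
python3 - <<'E'
from h import *
st();grab('wrist','w1');st()
print(go(.469,-.270,.21,-10))
E
```

```text
t 2.85 p [ 0.4645 -0.2683  0.2122] x [ 0.986 -0.168 -0.002] y [-0.168 -0.986  0.002] z [-0.002 -0.002 -1.   ] F [-0.5  0.3  0.7] op 0.0854 q [ 0.17  0.44  0.46  1.81 -0.23  0.95  0.55]
t 2.9 p [ 0.4654 -0.266   0.2124] x [ 0.986 -0.166 -0.001] y [-0.166 -0.986  0.001] z [-0.001 -0.001 -1.   ] F [-0.2  1.2  0.4] op 0.0854 q [ 0.17  0.44  0.45  1.81 -0.23  0.95  0.55]
(array([0.43, 0.34, 0.24]), np.float64(0.46))
```

View pics/w1.png

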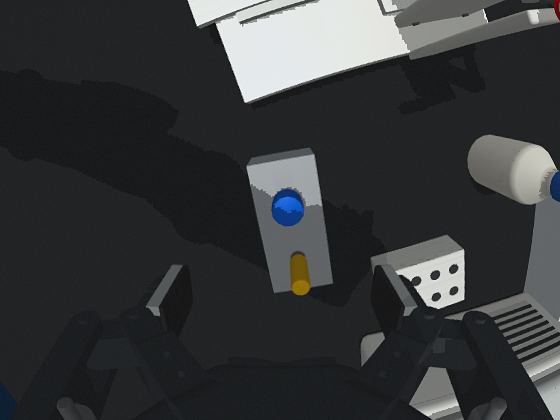

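Wrist view: blue knob at (288,207), driver at (300,275), stand around both, all as expected.

```bash
cat >> h.py <<'E'
def blob(f,lo,hi,box):
    im,d,p,r=load(f); k=cv2.inRange(cv2.cvtColor(im,cv2.COLOR_RGB2HSV),lo,hi); a,b,c,e=box; z=np.zeros_like(k); z[b:e,a:c]=k[b:e,a:c]
    n,l,sx,c=cv2.connectedComponentsWithStats(z); i=1+np.argmax(sx[1:,4]); 
    ys,xs=np.nonzero(l==i); return (xs.min()+xs.max())/2,(ys.min()+ys.max())/2,sx[i],c[i]
E
python3 - <<'E'
from h import *
im,d,p,r=load('w1')
b=blob('w1',(100,120,60),(125,255,255),(265,180,310,232));print(b)
for z in(.077,.085,.09): print(onz('wrist',b[0],b[1],z,p,r).round(4))
# depth at knob top
print(d[207,288],d[200:232:4,288])
# stand corners at z=.05 -> orientation
for uv in((249,166),(313,155),(331,283),(275,292)): print(onz('wrist',*uv,.05,p,r).round(4))
cv2.imwrite('pics/w1c.png',cv2.resize(im[140:310,230:350,::-1],None,fx=3.4,fy=3.4,interpolation=cv2.INTER_NEAREST))
E
```

```text
(np.float64(287.0), np.float64(207.0), array([271, 189,  33,  37, 954], dtype=int32), array([287.09538784, 207.45597484]))
[ 0.4693 -0.2723  0.077 ]
[ 0.4696 -0.2698  0.085 ]
[ 0.4698 -0.2682  0.09  ]
0.25122666 [0.25017905 0.24915946 0.2510342  0.25210044 0.25367156 0.25512242
 0.25501528 0.29922745]
[ 0.4416 -0.2379  0.05  ]
[ 0.4984 -0.2376  0.05  ]
[ 0.499  -0.3668  0.05  ]
[ 0.4419 -0.3673  0.05  ]
```

View pics/w1c.png

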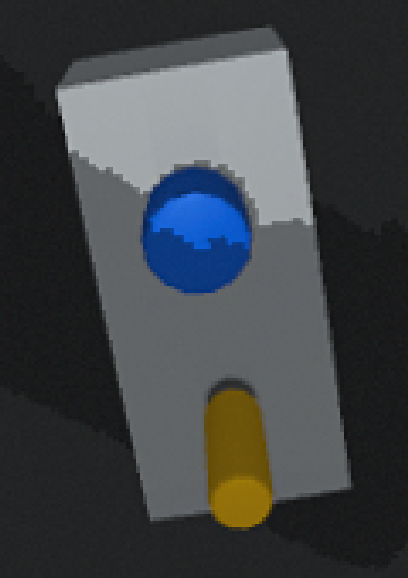

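```bash
python3 - <<'E'
from h import *
st();print(go(.4697,-.2718,.12,-10),go(.4697,-.2718,.086,-10))
E
```

```text
t 2.9 p [ 0.4654 -0.266   0.2124] x [ 0.986 -0.166 -0.001] y [-0.166 -0.986  0.001] z [-0.001 -0.001 -1.   ] F [-0.2  1.2  0.4] op 0.0854 q [ 0.17  0.44  0.45  1.81 -0.23  0.95  0.55]
(array([0.54, 0.5 , 9.24]), np.float64(0.46)) (array([ 0.54,  0.49, 12.64]), np.float64(0.46))
```

>>> send_rows(
  rows=[0.2,0.2,0,0,65,0.5,0.5,1,0,65,0.5,0.5,4,0,65,0.5,0.5,7,0,65,0.5,0.5,9,0,65,0.5,0.5,9,0,65,0.5,0.5,9,0,65],
)

```text
clock: 3.6
eef_pos: [0.4709, -0.2692, 0.123]
tcp_rot: [-3.131, 0.254, 0.001]
ft_force: [0.7, 1.6, -0.0]
opening: 0.0554
```

```bash
python3 - <<'E'
from h import *
grab('wrist','w2');st();print(go(.4697,-.2718,.086,-10))
E
```

```text
t 3.65 p [ 0.4713 -0.2696  0.1237] x [ 0.987 -0.161  0.001] y [-0.161 -0.987  0.   ] z [ 0.001 -0.    -1.   ] F [0.5 0.7 0.6] op 0.0554 q [ 0.21  0.56  0.4   1.9  -0.31  0.75  0.62]
(array([-0.12,  0.24,  3.77]), np.float64(0.73))
```

View pics/w2.png

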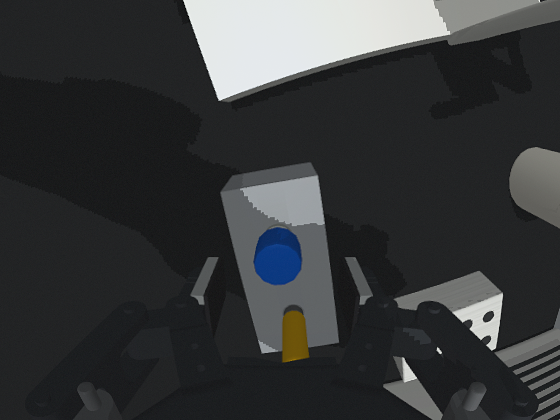

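Knob at (277,256) sits between the pads at (207,275) and (352,275). I'll triangulate it from the two wrist places.

```bash
python3 - <<'E'
from h import *
rs=[]
for f,bx in(('w1',(265,180,310,232)),('w2',(250,220,305,290))):
    im,d,p,r=load(f); b=blob(f,(100,120,60),(125,255,255),bx); print(b[:3]); rs.append(ray('wrist',b[0],b[1],p,r))
    print(onz('wrist',b[0],b[1],.08,p,r))
print(tri(rs))
E
```

```text
(np.float64(287.0), np.float64(207.0), array([271, 189,  33,  37, 954], dtype=int32))
[ 0.46940869 -0.27132826  0.08      ]
(np.float64(277.0), np.float64(255.5), array([ 253,  227,   49,   58, 2215], dtype=int32))
[ 0.46929256 -0.27120853  0.08      ]
(array([ 0.46932361, -0.27143012,  0.07958749]), [np.float64(7.434438344182753e-05), np.float64(7.434438344177275e-05)])
```

>>> send_rows(
  rows=[-0.15,0.2,1.5,0,65,-0.15,0.2,3,0,65,-0.15,0.2,3.7,0,65,-0.15,0.2,3.7,0,65,-0.15,0.2,3.7,0,20,-0.15,0.2,3.7,0,20,-0.15,0.2,3.7,0,20,-0.15,0.2,3.7,0,20,-0.15,0.2,3.7,0,20],
  force=60,
)

```text
clock: 4.55
eef_pos: [0.4693, -0.2717, 0.0871]
tcp_rot: [3.131, -0.255, 0.003]
ft_force: [-0.6, -0.2, 7.0]
opening: 0.0247
```

```bash
python3 - <<'E'
from h import *
st()
E
```

```text
t 4.55 p [ 0.4693 -0.2717  0.0871] x [ 0.987 -0.162  0.002] y [-0.162 -0.987  0.   ] z [ 0.002 -0.001 -1.   ] F [-0.6 -0.2  7. ] op 0.0247 q [ 0.24  0.61  0.37  1.93 -0.34  0.66  0.66]
```

>>> send_rows(
  rows=[0,0,-1,0,20,0,0,-3,0,20,0,0,-6,0,20,0,0,-9,0,20,0,-2,-11,0,20,0,-4,-12,0,20,0,-7,-12,0,20,0,-9,-12,0,20,0,-10,-12,0,20,0,-10,-12,0,20,0,-10,-12,0,20],
)

```text
clock: 5.65
eef_pos: [0.4848, -0.1738, 0.2063]
tcp_rot: [3.13, -0.256, 0.0]
ft_force: [-0.6, -0.9, -1.3]
opening: 0.0244
```

```bash
python3 - <<'E'
from h import *
grab('wrist','w3');st();
E
```

```text
t 5.7 p [ 0.4847 -0.1742  0.2062] x [ 0.987 -0.163  0.   ] y [-0.163 -0.987  0.001] z [ 0.    -0.001 -1.   ] F [-0.6 -0.9 -1.1] op 0.0243 q [-0.02  0.42  0.46  1.87 -0.23  0.91  0.38]
```

View pics/w3.png

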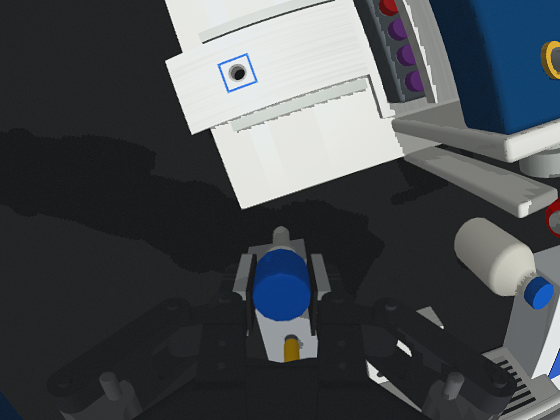

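The pin is held (knob (282,285), shank tip (281,232)); the hole is at (238,72) inside its blue square.

```bash
cat >> h.py <<'E'
def sq(f,box):
    im,d,p,r=load(f); k=cv2.inRange(cv2.cvtColor(im,cv2.COLOR_RGB2HSV),(100,90,60),(125,255,255)); a,b,c,e=box; z=np.zeros_like(k); z[b:e,a:c]=k[b:e,a:c]
    ys,xs=np.nonzero(z); pts=np.stack([xs,ys],1).astype(np.float32)
    W=np.array([onz('wrist',u,v,.05,p,r)[:2] for u,v in pts],np.float32)
    rc=cv2.minAreaRect(W*1000); 
    g=im.max(2)<90; z=np.zeros_like(k); m=g[b:e,a:c]; 
    h=cv2.convexHull(pts.astype(np.int32)); hm=np.zeros_like(k); cv2.fillConvexPoly(hm,h,1); hm=cv2.erode(hm,np.ones((7,7)))
    ys,xs=np.nonzero(g&(hm>0)); u,v=(xs.min()+xs.max())/2,(ys.min()+ys.max())/2
    return rc,(u,v,np.ptp(xs),np.ptp(ys)),onz('wrist',u,v,.05,p,r),ray('wrist',u,v,p,r)
E
python3 - <<'E'
from h import *
im,d,p,r=load('w3')
cv2.imwrite('pics/w3c.png',cv2.resize(im[40:110,200:290,::-1],None,fx=8,fy=8,interpolation=cv2.INTER_NEAREST))
cv2.imwrite('pics/w3d.png',cv2.resize(im[210:370,210:350,::-1],None,fx=3.6,fy=3.6,interpolation=cv2.INTER_NEAREST))
s=sq('w3',(210,45,270,100));print(s[:3])
print('tip',onz('wrist',281,231,.127,p,r))
b=blob('w3',(100,120,60),(125,255,255),(240,240,320,330));print(b)
for z in(.196,.199,.202):print(onz('wrist',b[0],b[1],z,p,r))
E
```

```text
(((466.8760986328125, -61.71976089477539), (26.97574806213379, 26.993404388427734), 9.247041702270508), (np.float64(238.0), np.float64(73.0), np.int64(12), np.int64(12)), array([ 0.46773196, -0.06228412,  0.05      ]))
tip [ 0.48532995 -0.17587865  0.127     ]
(np.float64(281.0), np.float64(284.5), array([ 252,  249,   59,   72, 3437], dtype=int32), array([281.16002328, 285.41082339]))
[ 0.48554522 -0.17523236  0.196     ]
[ 0.48584217 -0.1734638   0.199     ]
[ 0.48613911 -0.17169525  0.202     ]
```

View pics/w3c.png

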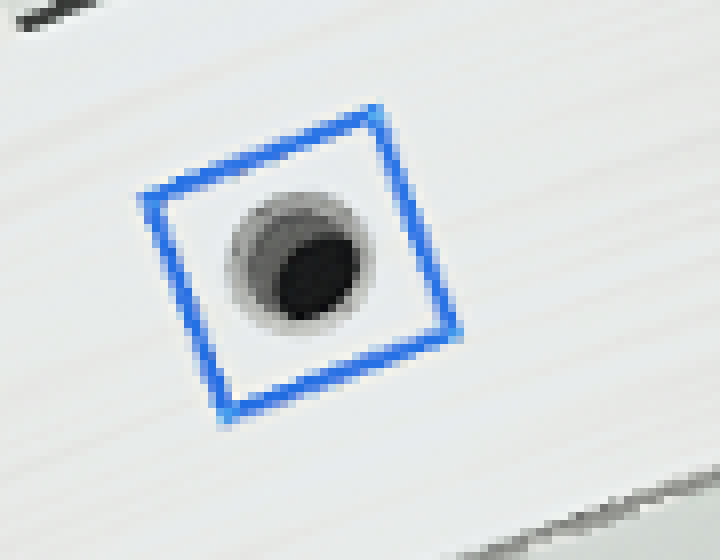

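View pics/w3d.png

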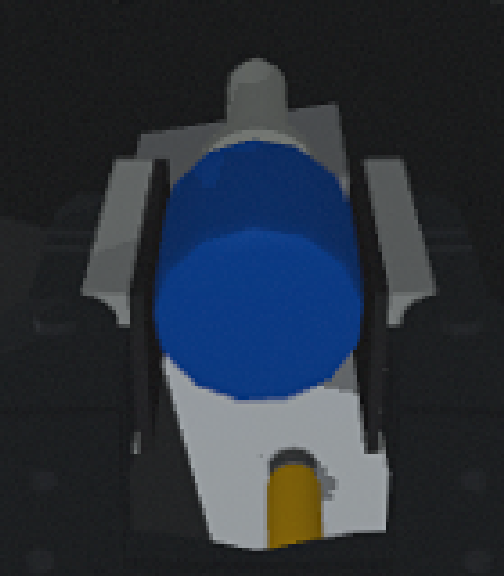

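```bash
python3 - <<'E'
from h import *
print(go(.4666,-.0610,.15))
E
```

```text
(array([ -3.63, -10.87,   5.61]), 0)
```

>>> send_rows(
  rows=[-0.7,-2,0,0,20,-1.7,-5,0,0,20,-2.6,-8,0.5,0,20,-3.4,-10,2,0,20,-3.6,-10.9,4,0,20,-3.6,-10.9,5.5,0,20,-3.6,-10.9,5.5,0,20,-3.6,-10.9,5.5,0,20],
)

```text
clock: 6.5
eef_pos: [0.4671, -0.0607, 0.1513]
tcp_rot: [3.13, -0.258, -0.0]
ft_force: [0.5, -0.2, -0.6]
opening: 0.0239
```

```bash
python3 - <<'E'
from h import *
im,d,s=grab('wrist','w4');st();
cv2.imwrite('pics/w4c.png',cv2.resize(im[150:350,200:370,::-1],None,fx=3,fy=3,interpolation=cv2.INTER_NEAREST))
E
```

```text
t 6.55 p [ 0.4675 -0.0606  0.1516] x [ 0.987 -0.164  0.001] y [-0.164 -0.987  0.001] z [ 0.001 -0.001 -1.   ] F [-0.8 -0.3 -0.3] op 0.0242 q [-0.22  0.43  0.42  2.04 -0.26  0.72  0.2 ]
```

View pics/w4c.png

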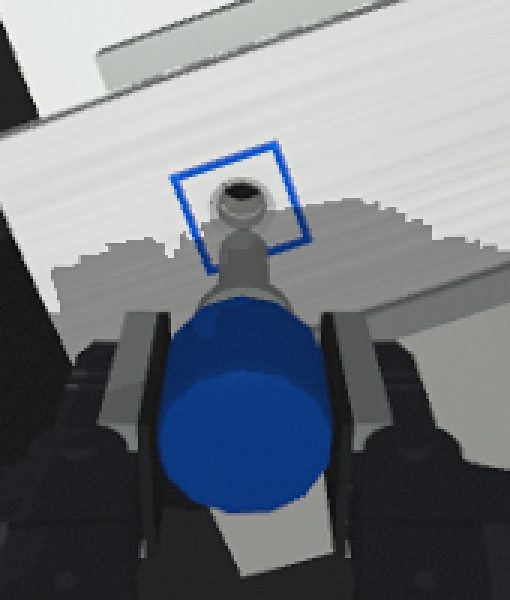

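Both the tip (281,227) and the hole (280.7,217.7) are in view, in line across. Triangulating the hole from this view and the last.

```bash
python3 - <<'E'
from h import *
im,d,p,r=load('w4'); _,_,p3,r3=load('w3')
# square corners (outer) from crops
c3=[(148,196),(376,110),(458,334),(226,416)]; c3=[(200+a/8-.5,40+b/8-.5) for a,b in c3]
c4=[(172,178),(275,143),(310,240),(209,271)]; c4=[(200+a/3-.5,150+b/3-.5) for a,b in c4]
P=[]
for a,b in zip(c3,c4):
    x,res=tri([ray('wrist',*a,p3,r3),ray('wrist',*b,p,r)]); P.append(x); print(x.round(4),res[0].round(5))
print('tri centre',np.mean(P,0))
print('z=.05 centre w3',np.mean([onz('wrist',*a,.05,p3,r3) for a in c3],0),'w4',np.mean([onz('wrist',*a,.05,p,r) for a in c4],0))
print('hole w4',onz('wrist',280.2,217.3,.05,p,r))
zt=p[2]-.079
for v in(226,227,228):print('tip',onz('wrist',280.6,v,zt,p,r),'rel',onz('wrist',280.6,v,zt,p,r)-p)
b=blob('w4',(100,120,60),(125,255,255),(240,245,320,330));print(b)
print('knob top edges ctr',[ (onz('wrist',200+u/3-.5,150+v/3-.5,p[2]+.003,p,r)-p).round(4) for u,v in((246,441),)])
E
```

```text
[ 0.4525 -0.0513  0.0516] 0.00022
[ 0.4775 -0.047   0.0511] 9e-05
[ 0.482  -0.0723  0.0511] 0.0
[ 0.4567 -0.0763  0.0511] 6e-05
tri centre [ 0.46716165 -0.06174757  0.05123958]
z=.05 centre w3 [ 0.46710812 -0.06156591  0.05      ] w4 [ 0.46698016 -0.06218126  0.05      ]
hole w4 [ 0.46735594 -0.06082462  0.05      ]
tip [ 0.46798919 -0.05920623  0.0722523 ] rel [ 0.00084717  0.00151425 -0.079     ]
tip [ 0.46787479 -0.05989072  0.0722523 ] rel [ 0.00073277  0.00082976 -0.079     ]
tip [ 0.46776012 -0.06057681  0.0722523 ] rel [ 0.0006181   0.00014368 -0.079     ]
(np.float64(281.0), np.float64(284.5), array([ 252,  249,   59,   72, 3436], dtype=int32), array([281.06752037, 285.53958091]))
knob top edges ctr [array([0.0013, 0.0005, 0.003 ])]
```

>>> send_rows(
  rows=[-0.05,0.14,0.5,0,20,-0.07,0.14,1,0,20,-0.07,0.14,1.5,0,20,-0.07,0.14,2,0,20,-0.07,0.14,2.5,0,20,-0.07,0.14,2.8,0,20,-0.07,0.14,2.8,0,20],
)

```text
clock: 7.25
eef_pos: [0.4659, -0.0606, 0.1225]
tcp_rot: [3.131, -0.255, -0.001]
ft_force: [0.7, -0.3, -0.6]
opening: 0.0244
```

```bash
python3 - <<'E'
from h import *
im,d,s=grab('wrist','w5');st();
cv2.imwrite('pics/w5c.png',cv2.resize(im[150:350,200:370,::-1],None,fx=3,fy=3,interpolation=cv2.INTER_NEAREST))
E
```

```text
t 7.3 p [ 0.4661 -0.0606  0.1228] x [ 0.987 -0.162 -0.001] y [-0.162 -0.987  0.   ] z [-0.001 -0.    -1.   ] F [-0.3 -0.2 -0.3] op 0.0243 q [-0.2   0.47  0.39  2.08 -0.29  0.64  0.23]
```

View pics/w5c.png

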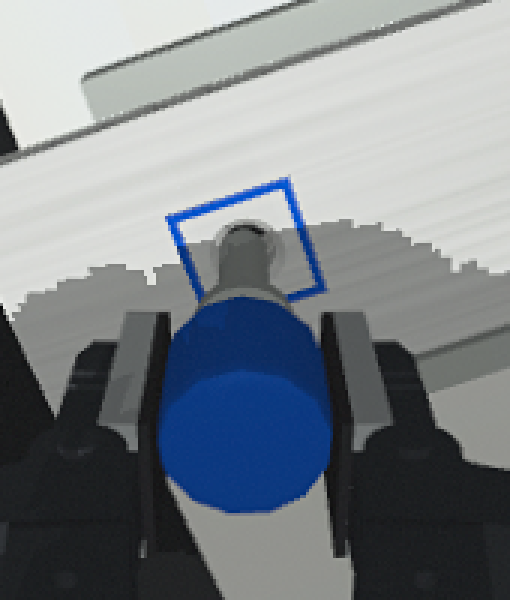

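>>> send_rows(
  rows=[0.05,0.08,0.2,0,20,0.05,0.08,0.6,0,20,0.05,0.08,1,0,20,0.05,0.08,1.4,0,20,0.05,0.08,1.8,0,20,0.05,0.08,1.8,0,20],
)

```text
clock: 7.9
eef_pos: [0.4662, -0.0615, 0.1044]
tcp_rot: [3.131, -0.255, -0.002]
ft_force: [0.5, -0.1, -0.9]
opening: 0.0246
```

```bash
python3 - <<'E'
from h import *
im,d,s=grab('wrist','w6');st();
cv2.imwrite('pics/w6c.png',cv2.resize(im[150:350,200:370,::-1],None,fx=3,fy=3,interpolation=cv2.INTER_NEAREST))
E
```

```text
t 7.95 p [ 0.4663 -0.0615  0.1047] x [ 0.987 -0.162 -0.001] y [-0.162 -0.987  0.   ] z [-0.001 -0.    -1.   ] F [-0.8  0.8 -0.8] op 0.0245 q [-0.18  0.5   0.37  2.1  -0.31  0.6   0.25]
```

View pics/w6c.png

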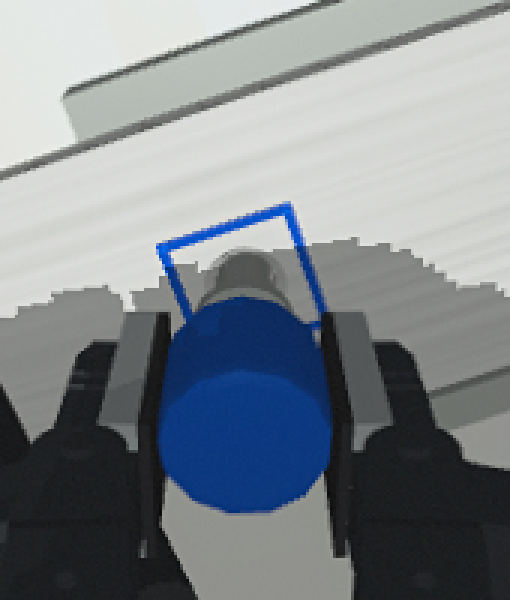

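>>> send_rows(
  rows=[0,0,0.4,0,20,0,0,0.8,0,20,0,0,1.2,0,20,0,0,1.5,0,20,0,0,1.7,0,20,0,0,1.8,0,20,0,0,1.8,0,20],
)

```text
clock: 8.65
eef_pos: [0.4664, -0.0615, 0.0871]
tcp_rot: [-3.131, 0.255, 0.0]
ft_force: [-0.4, 0.2, -0.4]
opening: 0.0243
```

```bash
python3 - <<'E'
from h import *
st()
E
```

```text
t 8.65 p [ 0.4664 -0.0615  0.0871] x [ 0.987 -0.162 -0.   ] y [-0.162 -0.987 -0.   ] z [-0.  0. -1.] F [-0.4  0.2 -0.4] op 0.0243 q [-0.16  0.53  0.35  2.12 -0.33  0.55  0.27]
```

Not yet touching; press a little further until contact.

>>> send_rows(
  rows=[0,0,0.1,0,20,0,0,0.2,0,20,0,0,0.3,0,20,0,0,0.3,0,20],
)

```text
clock: 9.05
eef_pos: [0.4665, -0.0616, 0.0866]
tcp_rot: [-3.13, 0.256, -0.003]
ft_force: [-9.8, 1.5, 38.4]
opening: 0.0247
```

```bash
python3 - <<'E'
from h import *
st()
E
```

```text
t 9.05 p [ 0.4665 -0.0616  0.0866] x [ 0.987 -0.162  0.002] y [-0.162 -0.987 -0.002] z [ 0.002  0.001 -1.   ] F [-9.8  1.5 38.4] op 0.0247 q [-0.16  0.53  0.34  2.12 -0.34  0.55  0.27]
```

Contact at 38 N with the pin at the expected height. Ease off, release, rise straight up.

>>> send_rows(
  rows=[0,0,-0.2,0,20,0,0,-0.2,0,65,0,0,-0.2,0,65,0,0,-0.2,0,65,0,0,-0.2,0,65,0,0,-1.5,0,65,0,0,-4,0,65,0,0,-7,0,65,0,0,-10,0,65,0,0,-12,0,65,0,0,-12,0,65,0,0,-12,0,65],
)

```text
clock: 10.25
eef_pos: [0.4665, -0.0613, 0.2039]
tcp_rot: [-3.131, 0.255, -0.0]
ft_force: [-0.5, 0.4, -0.1]
opening: 0.0554
```

```bash
python3 - <<'E'
from h import *
im,d,s=grab('wrist','w7');st();
E
```

```text
t 10.3 p [ 0.4661 -0.0613  0.2033] x [ 0.987 -0.162 -0.001] y [-0.162 -0.987  0.   ] z [-0.001  0.    -1.   ] F [-0.   0.5 -0.4] op 0.0556 q [-0.26  0.36  0.46  1.98 -0.21  0.85  0.15]
```

View pics/w7.png

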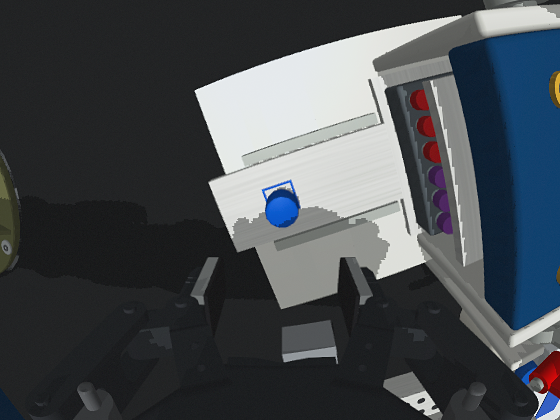

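The pin sits in its square with the knob at (282,210), released. Next: raise, turn the tool so that its y points along press +x, and look at catch and bar.

```bash
cat >> h.py <<'E'
YAW=np.radians(9.4); O=np.array([.4670+.125*np.cos(YAW),-.0619+.125*np.sin(YAW),0])
Rp=np.array([[np.cos(YAW),-np.sin(YAW),0],[np.sin(YAW),np.cos(YAW),0],[0,0,1]])
def w(x,y,z): return O+Rp@np.array([x,y,z])
def pf(p): return Rp.T@(np.asarray(p)-O)
E
python3 - <<'E'
from h import *
im,d,p,r=load('w7')
b=blob('w7',(100,120,60),(125,255,255),(262,190,302,232));print(b)
for z in(.08,.09):print(onz('wrist',b[0],b[1],z,p,r))
_,T=ext('wrist',p,r); c,_=ext('wrist',p,r)
for u,v in((282,215),(282,205)):
    o,dd=ray('wrist',u,v,p,r); zc=T[:3,2]@dd; print('depth pt',o+dd*d[v,u]/zc)
print(go(*w(-.10,-.05,.40),99.4))
E
```

```text
(np.float64(280.5), np.float64(208.5), array([ 262,  190,   38,   38, 1059], dtype=int32), array([281.40415486, 207.65911237]))
[ 0.46685316 -0.06185629  0.08      ]
[ 0.46739244 -0.05876583  0.09      ]
depth pt [ 0.46771521 -0.06376131  0.09077685]
depth pt [ 0.46901852 -0.05576837  0.09159199]
(array([  4.05,   3.98, -19.68]), np.float64(-108.7))
```

>>> send_rows(
  rows=[0,0,-3,-8,65,0,0,-7,-16,40,0,0,-11,-24,20,1,1,-15,-32,0,2,2,-19,-40,0,3,3,-19.7,-48,0,4,4,-19.7,-56,0,4,4,-19.7,-64,0,4,4,-19.7,-72,0,4,4,-19.7,-80,0,4,4,-19.7,-88,0,4,4,-19.7,-96,0],
)

```text
clock: 11.5
eef_pos: [0.4994, -0.1073, 0.3993]
tcp_rot: [-2.277, -2.161, 0.003]
ft_force: [0.1, 0.4, 0.3]
opening: -0.0003
```

```bash
python3 - <<'E'
from h import *
st();print(go(*w(-.10,-.05,.40),99.4))
E
```

```text
t 11.5 p [ 0.4994 -0.1073  0.3993] x [0.052 0.999 0.001] y [ 0.999 -0.052 -0.003] z [-0.003  0.001 -1.   ] F [0.1 0.4 0.3] op -0.0003 q [ 0.01  0.24  0.21  1.52 -0.05  1.38  1.74]
(array([ 0.02,  0.04, -0.07]), np.float64(-12.38))
```

>>> send_rows(
  rows=[0,0,0,-8,0,0,0,0,-12.4,0,0,0,0,-12.4,0],
)

```text
clock: 11.8
eef_pos: [0.4994, -0.1074, 0.3994]
tcp_rot: [-2.036, -2.39, 0.002]
ft_force: [-0.2, -0.0, -0.2]
opening: 0.0001
```

```bash
python3 - <<'E'
from h import *
im,d,s=grab('wrist','w8');st();
E
```

```text
t 11.85 p [ 0.4994 -0.1075  0.3997] x [-0.156  0.988  0.001] y [ 0.988  0.156 -0.002] z [-0.002  0.001 -1.   ] F [0.1 0.1 0.3] op -0.0 q [ 0.04  0.24  0.17  1.52 -0.04  1.38  1.94]
```

View pics/w8.png

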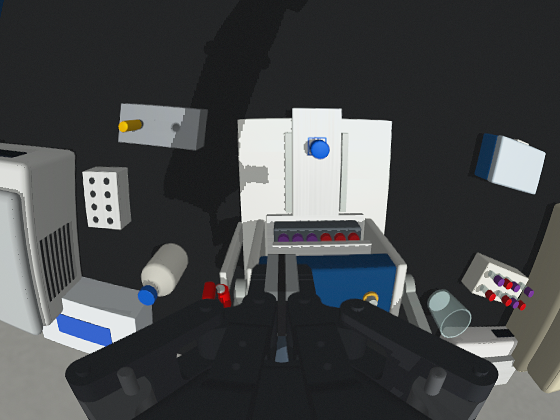

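The picture's top is towards the robot; the hand hides the bar. The catch shows at (215,293), pin knob at (319,148). Zoom on the catch in all three views.

```bash
python3 - <<'E'
from h import *
grab('top','top1');grab('scene','scene1')
A=[]
for f,(a,b,c,e) in(('w8',(170,250,260,330)),('top1',(300,140,360,200)),('scene1',(215,190,275,250))):
    im=load(f)[0][b:e,a:c,::-1]; A.append(cv2.resize(im,(360,int(360*(e-b)/(c-a))),interpolation=cv2.INTER_NEAREST)[:320])
h=min(x.shape[0] for x in A)
cv2.imwrite('pics/c1.png',np.hstack([x[:h] for x in A[:2]])); cv2.imwrite('pics/c2.png',A[2])
E
```

View pics/c1.png

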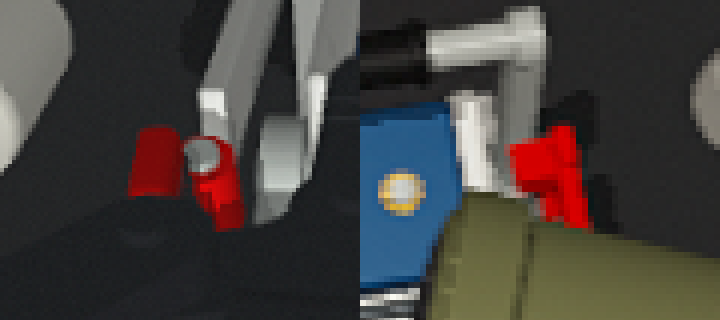

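View pics/c2.png

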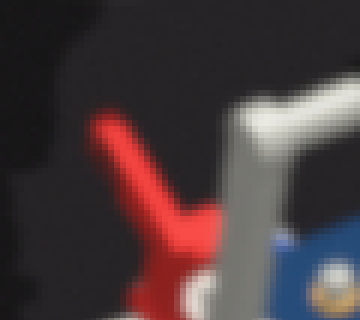

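View pics/top1.png

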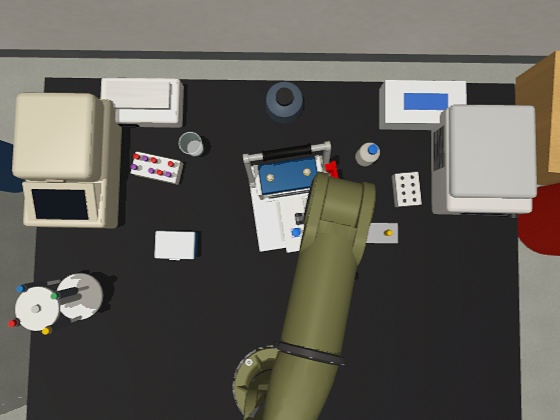

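```bash
python3 - <<'E'
from h import *
im=load('top0')[0][155:195,315:355,::-1]
a=cv2.resize(im,(480,480),interpolation=cv2.INTER_NEAREST)
im=load('scene0')[0][200:250,222:272,::-1]
b=cv2.resize(im,(300,300),interpolation=cv2.INTER_NEAREST)
b=cv2.copyMakeBorder(b,0,180,0,0,cv2.BORDER_CONSTANT)
cv2.imwrite('pics/c3.png',np.hstack([a,b]))
# predictions
def proj(n,P):
    c,T=ext(n); q=np.linalg.inv(T)@np.append(P,1); return np.round([c['fx']*q[0]/q[2]+c['cx'],c['fy']*q[1]/q[2]+c['cy']],1)
for y in(-.085,-.095,-.105,-.115):
    for x in(-.042,.010): print(y,x,[ (n,proj(n,w(x,y,.285))) for n in('top','scene')])
print('bar ends',[(n,proj(n,w(.069,y,.335))) for n in('top','scene') for y in(-.06,.06)])
E
```

```text
-0.085 -0.042 [('top', array([327.2, 193.4])), ('scene', array([240.2, 202.1]))]
-0.085 0.01 [('top', array([324. , 173.1])), ('scene', array([250.9, 214.2]))]
-0.095 -0.042 [('top', array([331.1, 192.8])), ('scene', array([236.4, 203.5]))]
-0.095 0.01 [('top', array([327.9, 172.6])), ('scene', array([246.9, 215.7]))]
-0.105 -0.042 [('top', array([335.1, 192.2])), ('scene', array([232.4, 204.9]))]
-0.105 0.01 [('top', array([331.8, 172. ])), ('scene', array([242.9, 217.3]))]
-0.115 -0.042 [('top', array([339. , 191.7])), ('scene', array([228.5, 206.3]))]
-0.115 0.01 [('top', array([335.8, 171.4])), ('scene', array([238.8, 218.8]))]
bar ends [('top', array([311.9, 148.1])), ('top', array([263.1, 155.4])), ('scene', array([273.7, 206.9])), ('scene', array([320.8, 189. ]))]
```

View pics/c3.png

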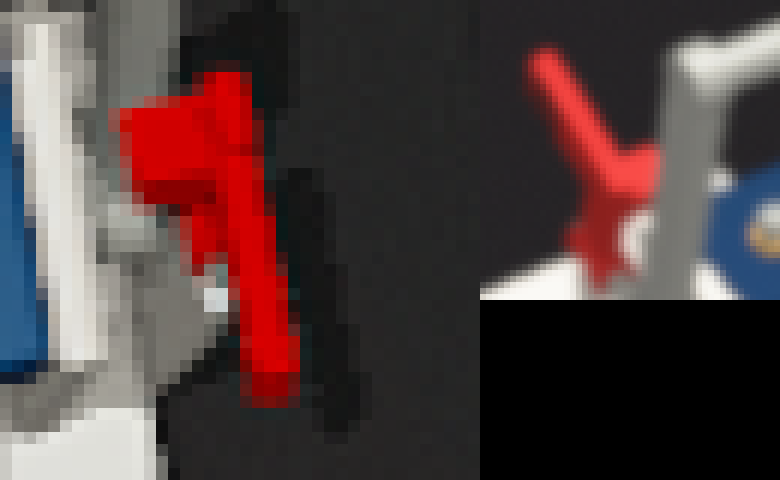

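```bash
python3 - <<'E'
from h import *
x,r=tri([ray('top',337.3,186),ray('scene',232.8,209)]);print(x,r,pf(x))
for u,v in((337.3,186),(334.5,168)): print(pf(onz('top',u,v,.285)))
x=onz('top',335.9,177,.285); print('tab mid?',pf(x),x)
# bar: bar ends in top0 & scene0
im=load('top0')[0];
for u,v in((281,152),(287,152)): pass
t=[(225+146/3.8,120+134/3.8),(225+325/3.8,120+109/3.8)]; s=[(140+690/3.5,150+117/3.5),(0,0)]
print([pf(onz('top',*a,.335)) for a in t])
s=[(140+643/3.5,150+133/3.5),(140+482/3.5,150+200/3.5)]
P=[tri([ray('top',*a),ray('scene',*b)]) for a,b in zip(t,s)]
for q in P: print(q[0],q[1],pf(q[0]))
e=P[0][0]-P[1][0];print('len',np.linalg.norm(e),'yaw',np.degrees(np.arctan2(-e[0],e[1])))
# catch wrist view points
_,_,p,r=load('w8')
E
```

```text
[ 0.58200239 -0.15657326  0.2862055 ] [np.float64(0.0007693748855070429), np.float64(0.0007693748855070533)] [-0.02700444 -0.11218488  0.2862055 ]
[-0.02723009 -0.11304161  0.285     ]
[ 0.01901407 -0.11323084  0.285     ]
tab mid? [-0.0041417  -0.11313609  0.285     ] [ 0.6047135  -0.15377762  0.285     ]
[array([0.0691892 , 0.05924946, 0.335     ]), array([ 0.06807221, -0.05640797,  0.335     ])]
[0.64999459 0.03135317 0.33756019] [np.float64(0.0035147360738014073), np.float64(0.003514736073801338)] [0.07076804 0.06211321 0.33756019]
[ 0.66817119 -0.08356063  0.33243292] [np.float64(0.0027917819453079354), np.float64(0.0027917819453079544)] [ 0.06993215 -0.05422625  0.33243292]
len 0.11645539535720738 yaw 8.988342634638956
```

```bash
python3 - <<'E'
from h import *
st();print(go(*w(-.012,-.065,.35),99.4),go(*w(-.012,-.065,.287),99.4),go(*w(-.012,-.130,.287),99.4))
E
```

```text
t 11.95 p [ 0.4995 -0.1075  0.4002] x [-0.156  0.988  0.001] y [ 0.988  0.156 -0.001] z [-0.002  0.    -1.   ] F [-0.3  0.1  0. ] op -0.0002 q [ 0.03  0.24  0.17  1.52 -0.04  1.38  1.94]
(array([-1.41,  8.86,  5.  ]), np.float64(-0.45)) (array([-1.41,  8.87, 11.3 ]), np.float64(-0.45)) (array([-7.91,  8.92, 11.3 ]), np.float64(-0.45))
```

>>> send_rows(
  rows=[-0.4,3,0,-0.4,0,-0.8,6,0,-0.4,0,-1.4,8.9,0,-0.4,0,-1.4,8.9,2,-0.4,0,-1.4,8.9,5,-0.4,0,-1.4,8.9,8,-0.4,0,-1.4,8.9,10,-0.4,0,-1.4,8.9,11,-0.4,0,-1.4,8.9,11.3,-0.4,0,-1.4,8.9,11.3,-0.4,0],
  force=40,
)

```text
clock: 12.95
eef_pos: [0.5899, -0.1073, 0.2883]
tcp_rot: [2.03, 2.397, 0.0]
ft_force: [0.3, 0.3, 0.7]
opening: -0.0003
```

```bash
python3 - <<'E'
from h import *
grab('scene','scene2');grab('wrist','w9');st();print(pf(state()['eef_pos']))
a=load('scene2')[0][130:290,190:350,::-1];b=load('w9')[0][:,:,::-1]
cv2.imwrite('pics/c4.png',np.hstack([cv2.resize(a,(420,420)),b[:,90:470]]))
E
```

```text
t 13.05 p [ 0.5902 -0.1074  0.2892] x [-0.165  0.986 -0.001] y [0.986 0.165 0.002] z [ 0.002 -0.    -1.   ] F [0.4 0.1 0.7] op 0.0 q [ 0.04  0.44  0.16  1.52 -0.07  1.18  1.95]
[-0.01089031 -0.06497014  0.28915024]
```

View pics/c4.png

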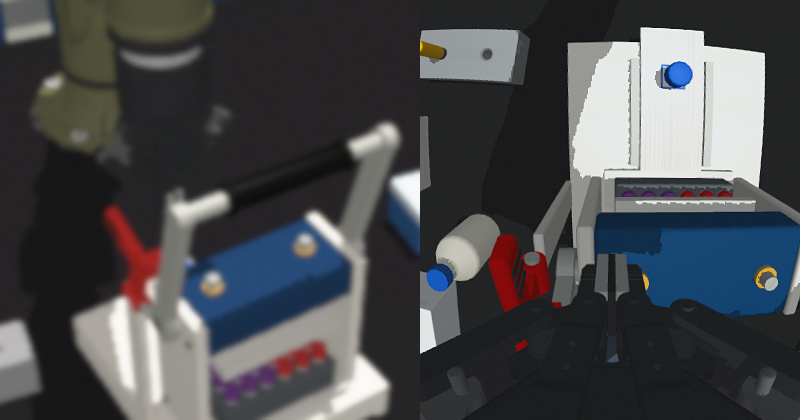

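```bash
python3 - <<'E'
from h import *
im,d,p,r=load('w9')
cv2.imwrite('pics/w9c.png',cv2.resize(im[220:370,140:300,::-1],None,fx=4,fy=4,interpolation=cv2.INTER_NEAREST))
c,T=ext('wrist',p,r)
k=cv2.inRange(cv2.cvtColor(im,cv2.COLOR_RGB2HSV),(0,150,60),(8,255,255))
ys,xs=np.nonzero(k[220:370,140:300]); P=[]
for v,u in zip(ys+220,xs+140):
    o,dd=ray('wrist',u,v,p,r); P.append(pf(o+dd*d[v,u]/(T[:3,2]@dd)))
P=np.array(P); print(len(P))
for z0 in(.26,.27,.275,.28,.285,.29):
    q=P[(abs(P[:,2]-z0)<.003)]; 
    if len(q): print(z0,len(q),q[:,0].min().round(4),q[:,0].max().round(4),q[:,1].min().round(4),q[:,1].max().round(4))
print(P[:,2].max())
E
```

```text
2724
0.26 23 0.0032 0.0181 -0.1109 -0.0949
0.27 169 -0.0316 0.0395 -0.12 -0.1097
0.275 332 -0.0316 0.0395 -0.12 -0.1093
0.28 372 -0.0302 0.006 -0.1201 -0.1094
0.285 884 -0.0296 0.0036 -0.1201 -0.11
0.29 429 -0.0279 -0.0117 -0.1199 -0.1101
0.4075206800733801
```

View pics/w9c.png

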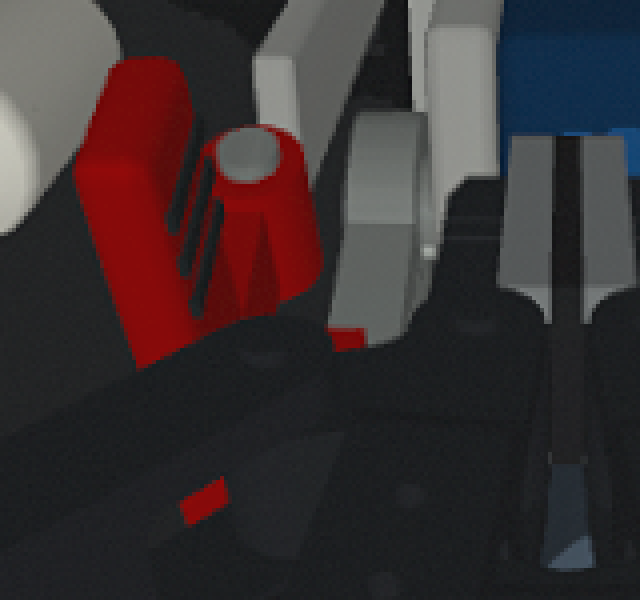

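The tab's inner face measures y = −0.110 in the press frame, x from −0.030, top 0.287; the fingers are inside it with free space between. Push outwards.

>>> send_rows(
  rows=[-1,0,0,0,0,-2,0,0,0,0,-3,0,0,0,0,-3.5,0,0,0,0,-4,0,0,0,0,-4.5,0,0,0,0,-5,0,0,0,0],
)

```text
clock: 13.75
eef_pos: [0.5979, -0.1567, 0.2879]
tcp_rot: [-2.03, -2.398, -0.0]
ft_force: [-0.0, -0.3, -0.7]
opening: -0.0002
```

```bash
python3 - <<'E'
from h import *
st();print(pf(state()['eef_pos']))
E
```

```text
t 13.75 p [ 0.5979 -0.1567  0.2879] x [-0.165  0.986  0.   ] y [ 0.986  0.165 -0.   ] z [-0.  0. -1.] F [-0.  -0.3 -0.7] op -0.0002 q [ 0.12  0.47  0.16  1.47 -0.08  1.2   2.03]
[-0.01131307 -0.11495845  0.28793844]
```

>>> send_rows(
  rows=[-0.5,0,0,0,0,-1,0,0,0,0,-1.5,0,0,0,0,-2,0,0,0,0,-2.5,0,0,0,0,-2.5,0,0,0,0,-2.5,0,0,0,0],
)

```text
clock: 14.45
eef_pos: [0.602, -0.1812, 0.288]
tcp_rot: [-2.03, -2.397, -0.0]
ft_force: [-0.3, 0.4, -0.7]
opening: -0.0002
```

```bash
python3 - <<'E'
from h import *
grab('scene','scene3');grab('wrist','w10');st();print(pf(state()['eef_pos']))
a=load('scene3')[0][130:290,190:350,::-1];b=load('w10')[0][:,:,::-1]
cv2.imwrite('pics/c5.png',np.hstack([cv2.resize(a,(420,420)),b[:,90:470]]))
E
```

```text
t 14.55 p [ 0.602  -0.1809  0.288 ] x [-0.165  0.986  0.   ] y [ 0.986  0.165 -0.   ] z [-0.  0. -1.] F [ 0.2 -0.2 -0.2] op -0.0001 q [ 0.15  0.49  0.17  1.44 -0.08  1.22  2.07]
[-0.01122644 -0.13944374  0.28800191]
```

View pics/c5.png

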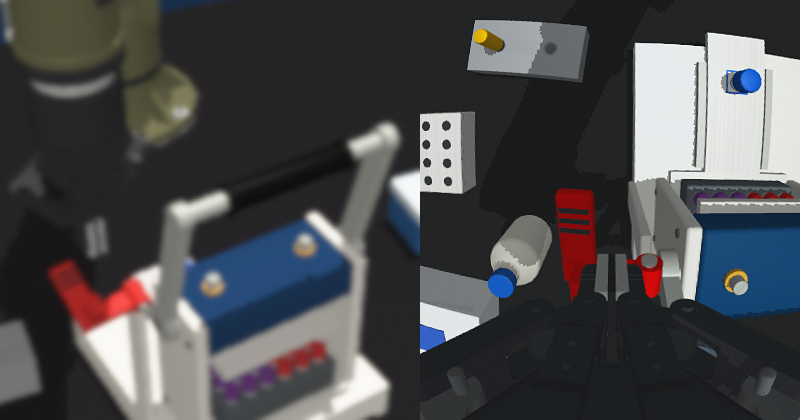

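The catch has fallen outwards (tab face with ridges flat at (575,225) in the combined picture). Move up, and turn the tool for the bar.

```bash
python3 - <<'E'
from h import *
im,d,p,r=load('w10'); c,T=ext('wrist',p,r)
k=cv2.inRange(cv2.cvtColor(im,cv2.COLOR_RGB2HSV),(0,150,60),(8,255,255)); P=[]
for v,u in np.argwhere(k[180:300,215:275])+[180,215]:
    o,dd=ray('wrist',u,v,p,r); P.append(pf(o+dd*d[v,u]/(T[:3,2]@dd)))
P=np.array(P); print(len(P),P.min(0),P.max(0)); 
q=P[P[:,1]<-.15]; print(len(q),q.mean(0)); A=np.polyfit(q[:,1],q[:,2],1);print('slope dz/dy',A)
print(go(*w(.069,0,.43),9.4))
E
```

```text
2777 [-0.08720297 -0.21018455 -0.00035968] [ 0.17392461 -0.1411737   0.40667422]
2765 [-0.01315695 -0.16228103  0.22652822]
slope dz/dy [1.64166944 0.49294003]
(array([ 13.93,   8.05, -14.2 ]), np.float64(90.1))
```

>>> send_rows(
  rows=[0,0,-3,0,0,0,0,-7,0,0,0,0,-11,8,0,0,0,-14.2,16,30,0,0,-14.2,24,70,2,1,-14.2,32,70,4,2,-14.2,40,70,6,3,-14.2,48,70,8,4,-14.2,56,70,10,5,-14.2,64,70,12,6.5,-14.2,72,70,14,8,-14.2,80,70],
)

```text
clock: 15.75
eef_pos: [0.658, -0.0286, 0.4303]
tcp_rot: [-3.097, -0.524, -0.001]
ft_force: [0.0, -0.4, 0.2]
opening: 0.06
```

>>> send_rows(
  rows=[0,0,0,8,70,0,0,0,10,70,0,0,0,10,70],
)

```text
clock: 16.05
eef_pos: [0.6579, -0.0292, 0.4298]
tcp_rot: [3.131, 0.261, -0.001]
ft_force: [0.7, -0.9, 0.6]
opening: 0.0599
```

```bash
python3 - <<'E'
from h import *
grab('wrist','w11');st();print(pf(state()['eef_pos']));print(go(*w(.069,0,.341),9.4))
E
```

```text
t 16.1 p [ 0.6578 -0.0295  0.4299] x [ 0.986  0.166 -0.   ] y [ 0.166 -0.986 -0.   ] z [-0.  0. -1.] F [ 1.4 -0.4  0. ] op 0.0597 q [-0.24  0.54  0.52  1.04 -0.26  1.62  0.37]
[0.06852626 0.00080911 0.42993446]
(array([0.05, 0.08, 8.89]), np.float64(0.18))
```

View pics/w11.png

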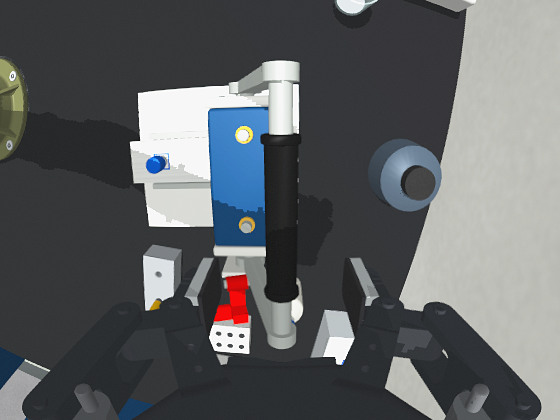

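The bar (columns 266–297, rows 135–300) lies centred between the pads (203, 358).

```bash
python3 - <<'E'
from h import *
im,d,p,r=load('w11')
for u,v in((280,137),(283,298)): print(pf(onz('wrist',u,v,.335,p,r)))
c,T=ext('wrist',p,r); 
for u,v in((281,180),(281,230),(281,270)):
    o,dd=ray('wrist',u,v,p,r); print(pf(o+dd*d[v,u]/(T[:3,2]@dd)))
E
```

```text
[0.06830392 0.05837814 0.335     ]
[ 0.07070534 -0.06326227  0.335     ]
[0.06902792 0.03212756 0.34717047]
[ 0.06908409 -0.00174459  0.34715317]
[ 0.06913209 -0.03158451  0.34760781]
```

>>> send_rows(
  rows=[0.05,0.2,2.5,0,70,0.05,0.2,5,0,70,0.05,0.2,7,0,70,0.05,0.2,8.5,0,70,0.05,0.2,8.9,0,70,0.05,0.2,8.9,0,70,0.05,0.2,8.9,0,15,0.05,0.2,8.9,0,15,0.05,0.2,8.9,0,15,0.05,0.2,8.9,0,15,0.05,0.2,8.9,0,15,0.05,0.2,8.9,0,15],
  force=110,
)

```text
clock: 17.3
eef_pos: [0.6581, -0.0322, 0.3423]
tcp_rot: [3.131, 0.259, 0.0]
ft_force: [-5.0, 0.3, 5.6]
opening: 0.02
```

```bash
python3 - <<'E'
from h import *
st();p=pf(state()['eef_pos']);print(p)
s=state();M=R.from_rotvec(s['tcp_rot']).as_matrix()
bx=p[0]; off=p-np.array([.069,0,.335])
for th in np.arange(0,1.36,.1).tolist()+[1.31,1.34]:
    a=th-np.radians(15); tgt=np.array([.030-.15*np.sin(a),0,.190+.15*np.cos(a)])+[off[0],p[1],off[2]]
    print(round(th,2),(M.T@(Rp@(tgt-p))*100).round(2))
E
```

```text
t 17.3 p [ 0.6581 -0.0322  0.3423] x [0.986 0.165 0.   ] y [ 0.165 -0.986  0.   ] z [ 0. -0. -1.] F [-5.   0.3  5.6] op 0.02 q [-0.26  0.55  0.51  1.25 -0.26  1.4   0.4 ]
[ 0.06839898 -0.00188631  0.34226181]
0.0 [-0.02 -0.    0.01]
0.1 [-1.48 -0.   -0.3 ]
0.2 [-2.97 -0.   -0.47]
0.3 [-4.47 -0.01 -0.49]
0.4 [-5.97 -0.01 -0.36]
0.5 [-7.44 -0.01 -0.08]
0.6 [-8.88 -0.01  0.35]
0.7 [-1.026e+01 -1.000e-02  9.200e-01]
0.8 [-11.59  -0.02   1.62]
0.9 [-12.84  -0.02   2.45]
1.0 [-13.99  -0.02   3.4 ]
1.1 [-15.05  -0.02   4.47]
1.2 [-16.    -0.02   5.63]
1.3 [-16.82  -0.02   6.88]
1.31 [-16.9   -0.02   7.01]
1.34 [-17.12  -0.02   7.4 ]
```

>>> send_rows(
  rows=[-0.7,0,-0.15,0,15,-1.5,0,-0.3,0,15,-2.2,0,-0.4,0,15,-3,0,-0.45,0,15,-3.7,0,-0.5,0,15,-4.5,0,-0.5,0,15,-5.2,0,-0.45,0,15,-6,0,-0.35,0,15,-6.7,0,-0.25,0,15,-7.4,0,-0.1,0,15,-8.2,0,0.1,0,15,-8.9,0,0.35,0,15],
)

```text
clock: 18.5
eef_pos: [0.5708, -0.0471, 0.3389]
tcp_rot: [3.13, 0.26, 0.005]
ft_force: [2.3, -0.6, 8.1]
opening: 0.02
```

```bash
cat >>h.py <<'E'
def bar():
    st();p=pf(state()['eef_pos']);b=p-[0,0,.0067];print('bar',b,'rad',np.hypot(b[0]-.03,b[2]-.19),'angle',np.arctan2(.03-b[0],b[2]-.19)+np.radians(15))
E
python3 - <<'E'
from h import *
bar()
s=state();p=pf(s['eef_pos']);M=R.from_rotvec(s['tcp_rot']).as_matrix()
b=p-[0,0,.0067]; 
for th in (.6,.7,.8,.9,1.,1.1,1.2,1.31):
    a=th-np.radians(15); print(th,(M.T@(Rp@(np.array([.030-.15*np.sin(a),b[1],.19+.15*np.cos(a)])-b))*100).round(2))
E
```

```text
t 18.5 p [ 0.5708 -0.0471  0.3389] x [0.986 0.165 0.003] y [ 0.165 -0.986  0.001] z [ 0.003 -0.    -1.   ] F [ 2.3 -0.6  8.1] op 0.02 q [-0.31  0.4   0.53  1.51 -0.21  1.29  0.42]
bar [-0.02015436 -0.00235311  0.33216328] rad 0.150750984181496 angle 0.6009611568890034
0.6 [ 0.04 -0.    0.07]
0.7 [-1.35 -0.    0.63]
0.8 [-2.68 -0.    1.33]
0.9 [-3.93 -0.01  2.16]
1.0 [-5.09 -0.01  3.11]
1.1 [-6.15 -0.01  4.17]
1.2 [-7.1  -0.01  5.33]
1.31 [-8.   -0.02  6.71]
```

Handle is moving freely on its circle (0.60 rad). Continue the arc.

>>> send_rows(
  rows=[-0.7,0,0.3,0,15,-1.35,0,0.63,0,15,-2,0,0.97,0,15,-2.7,0,1.33,0,15,-3.3,0,1.74,0,15,-3.9,0,2.16,0,15,-4.5,0,2.63,0,15,-5.1,0,3.11,0,15,-5.6,0,3.63,0,15,-6.15,0,4.2,0,15,-6.15,0,4.2,0,15],
)

```text
clock: 19.6
eef_pos: [0.5093, -0.0576, 0.2969]
tcp_rot: [3.131, 0.259, 0.003]
ft_force: [-2.3, -1.2, 12.6]
opening: 0.0203
```

```bash
python3 - <<'E'
from h import *
bar()
s=state();p=pf(s['eef_pos']);M=R.from_rotvec(s['tcp_rot']).as_matrix()
b=p-[0,0,.0067]; 
for th in (1.1,1.15,1.2,1.25,1.31,1.33):
    a=th-np.radians(15); print(th,(M.T@(Rp@(np.array([.030-.15*np.sin(a),b[1],.19+.15*np.cos(a)])-b))*100).round(2))
E
```

```text
t 19.6 p [ 0.5093 -0.0576  0.2969] x [0.986 0.164 0.002] y [ 0.164 -0.986  0.   ] z [ 0.002 -0.    -1.   ] F [-2.3 -1.2 12.6] op 0.0203 q [-0.32  0.33  0.54  1.73 -0.19  1.13  0.44]
bar [-0.0825468  -0.00270872  0.29018233] rad 0.15067608551004652 angle 1.1052552989094795
1.1 [ 0.1   0.   -0.01]
1.15 [-0.39 -0.    0.56]
1.2 [-0.84 -0.    1.15]
1.25 [-1.27 -0.    1.76]
1.31 [-1.75 -0.    2.53]
1.33 [-1.9  -0.    2.79]
```

>>> send_rows(
  rows=[-0.2,0,0.3,0,15,-0.4,0,0.55,0,15,-0.6,0,0.85,0,15,-0.85,0,1.15,0,15,-1.05,0,1.45,0,15,-1.25,0,1.75,0,15,-1.5,0,2.15,0,15,-1.75,0,2.5,0,15,-1.75,0,2.5,0,15],
  force=120,
)

```text
clock: 20.5
eef_pos: [0.492, -0.0606, 0.2724]
tcp_rot: [3.131, 0.259, 0.002]
ft_force: [-4.9, -1.7, 19.6]
opening: 0.02
```

```bash
python3 - <<'E'
from h import *
bar()
E
```

```text
t 20.5 p [ 0.492  -0.0606  0.2724] x [0.986 0.164 0.001] y [ 0.164 -0.986  0.   ] z [ 0.001  0.    -1.   ] F [-4.9 -1.7 19.6] op 0.02 q [-0.32  0.32  0.54  1.81 -0.19  1.05  0.46]
bar [-0.10016993 -0.0028014   0.26565395] rad 0.15055806743269606 angle 1.3061191474038438
```

>>> send_rows(
  rows=[-0.05,0,0.1,0,15,-0.1,0,0.2,0,15,-0.15,0,0.3,0,15,-0.15,0,0.3,0,15,-0.15,0,0.3,0,15],
)

```text
clock: 21.0
eef_pos: [0.4918, -0.0607, 0.2718]
tcp_rot: [-3.13, -0.259, -0.009]
ft_force: [-8.2, 2.1, 37.7]
opening: 0.02
```

```bash
python3 - <<'E'
from h import *
bar()
E
```

```text
t 21.0 p [ 0.4918 -0.0607  0.2718] x [0.986 0.164 0.006] y [ 0.164 -0.986 -0.   ] z [ 0.005  0.001 -1.   ] F [-8.2  2.1 37.7] op 0.02 q [-0.32  0.32  0.54  1.82 -0.19  1.05  0.46]
bar [-0.10036133 -0.00287518  0.26505105] rad 0.15042186124273008 angle 1.310223822878372
```

At the stop: 1.31 rad and force rose from 20 to 38 N over the last 0.6 mm. Check the picture before handing in.

```bash
python3 - <<'E'
from h import *
grab('scene','scene4');grab('wrist','w12');grab('top','top4');bar()
a=load('scene4')[0][130:330,130:350,::-1];b=load('w12')[0][:,:,::-1]
cv2.imwrite('pics/c6.png',np.hstack([cv2.resize(a,(400,364)),cv2.resize(b[:,60:500],(381,364))]))
im,d,p,r=load('w12')
E
```

```text
t 21.15 p [ 0.4917 -0.0607  0.2718] x [0.986 0.164 0.005] y [ 0.164 -0.986 -0.   ] z [ 0.005  0.001 -1.   ] F [-8.5  0.6 38.2] op 0.0196 q [-0.32  0.32  0.54  1.82 -0.19  1.05  0.46]
bar [-0.10040316 -0.00287748  0.26506864] rad 0.15046689315534123 angle 1.310261222176056
```

View pics/c6.png

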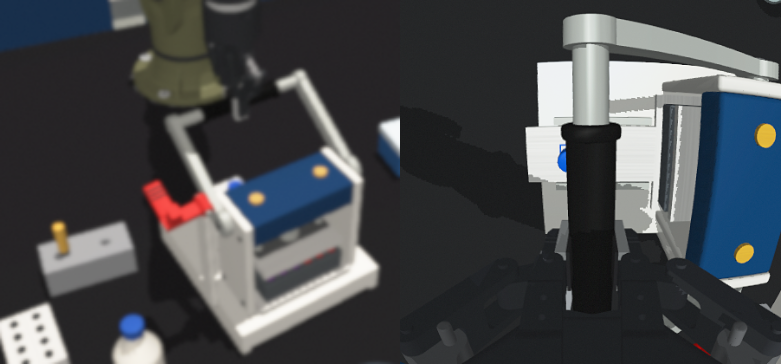

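View pics/top4.png

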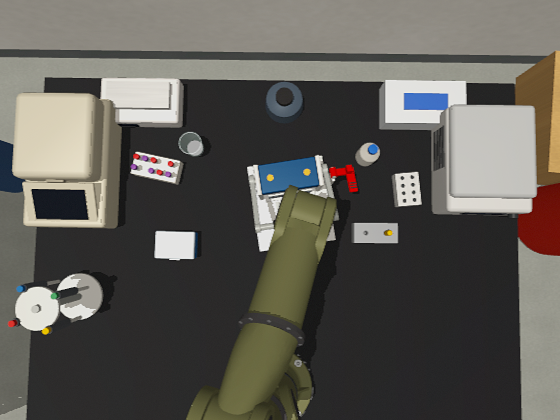

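The handle is down and the platen is on the caps. The catch lies flat outwards (top (345,178)), the pin is in its square, and the bystanders are where they were. Handing in.

```bash
python3 - <<'E'
from h import *
print(workorder.finish_job()); bar()
E
```

```text
the job is handed in; nothing more can be done
None
the job is handed in; nothing more can be done
```

I locked the carrier with the pin, flipped the catch, pulled the handle down to its stop and handed the job in at about 21 s, still gripping the bar.

- **Pin:** It is pushed home and released. It seated at 38 N, and afterwards the knob top measured about 0.091 m, against 0.090 m expected. It was still in its blue square in the last pictures.
- **Catch:** The tab lies flat outwards. It measured at z about 0.2265 m and press y about −0.162 m, which is what the full 1.75 rad flip should give.
- **Handle:** It measured 1.310 rad, with the bar at 0.265 m. Force rose from 20 to 38 N over the last 0.6 mm, so it was on the stop, and it was gripped with the force set to 120 N.
- **Bystanders:** In the last top view the other things look unmoved; I compared them by eye.

Three checks disagreed or were not made:

- **Catch tab position:** I measured the tab's middle about 73 mm in front of the bar, against 85 mm in the text. I pushed at a point that lies on the tab either way.
- **Tongue height:** It triangulated at 51.2 mm, against 50 mm in the text.
- **Caps:** I did not measure how far the caps went on. I judge them pressed from the handle being at its stop and the platen being down on them in the picture.

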